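Sweep the bearings through the sorting tray's gate

TASK

On the sorting tray, sweep the three ball bearings along the deck with the fingertips and through the gate between the two fence bars, one at a time, so that each drops down the slot into the collecting bin before the next one enters the gate. Pick nothing up: the hex nut and the tall spacer sleeve stay behind on the deck, the sleeve still standing (nudging them aside is fine). Do not disturb the calipers and the screwdriver that lie on the bench.

Things in the scene. Friction and masses are not known exactly. Their poses are not given: they have to be found in the camera images.
- tray: fixed aluminium sorting tray on four posts. Origin on the bench under the middle of its sorting deck; z up, x towards gate and slot, y across. Deck top 70 mm above the origin. Sorting side: from x = -160 mm to the fence bars, y = -140 to 140 mm, in a rim 12 mm high, 4 mm thick
- gate (a point): middle of the gate at the slot's near edge, on the deck (tray x = 104 mm). The gate is the 44 mm gap between two steel fence bars 10 mm high (screw heads 5 mm higher) that converge from the side walls: working faces from tray x = 34 mm, y = +-136 mm to x = 100 mm, y = +-22 mm
- slot (a point): middle of the slot at deck height: an opening in the deck, tray x = 104 to 160 mm, y = +-26 mm. Under it the grey collecting bin, part of the tray: inside x = 89 to 233 mm, y = +-53 mm, floor 5 mm and rim 60 mm above the bench; its outer part shows beyond the deck's end
- bearing_a: sealed ball bearing, a flat steel disc 30 mm across and 9 mm thick with black seals and a 10 mm bore, about 32 g, lying flat on the tray's deck; one of three alike. Origin at the centre of the disc (4.5 mm above the deck while it lies there), z along its axis
- bearing_b: sealed ball bearing, a flat steel disc 30 mm across and 9 mm thick with black seals and a 10 mm bore, about 32 g, lying flat on the tray's deck; one of three alike. Origin at the centre of the disc (4.5 mm above the deck while it lies there), z along its axis
- bearing_c: sealed ball bearing, a flat steel disc 30 mm across and 9 mm thick with black seals and a 10 mm bore, about 32 g, lying flat on the tray's deck; one of three alike. Origin at the centre of the disc (4.5 mm above the deck while it lies there), z along its axis
- nut: large dark steel hex nut, 30 mm across flats (35 mm across corners), 16 mm high, lying flat on the deck among the bearings. Origin at its centre, 8 mm above the deck
- sleeve: plain aluminium spacer sleeve, 24 mm across and 32 mm tall, standing on end on the deck among the bearings, about 30 g. Origin at its centre, 16 mm above the deck, z along its axis
- calipers: digital calipers lying on the bench to the robot's right, 235 mm long, 12 mm high; origin under the middle of the beam, beam along x. To be left alone
- screwdriver: screwdriver with a yellow handle lying on the bench to the robot's left, along its own x; to be left alone

How it is judged (in metres and radians):
On the way, in this order (a step that is already met when the one before it is completed fails the run):
1. a first bearing has dropped into the bin (((z of bearing_a in the frame of tray between 0.005 and 0.05 m and x of bearing_a in the frame of tray between 0.085 and 0.237 m and y of bearing_a in the frame of tray between -0.057 and 0.057 m) or (z of bearing_b in the frame of tray between 0.005 and 0.05 m and x of bearing_b in the frame of tray between 0.085 and 0.237 m and y of bearing_b in the frame of tray between -0.057 and 0.057 m) or (z of bearing_c in the frame of tray between 0.005 and 0.05 m and x of bearing_c in the frame of tray between 0.085 and 0.237 m and y of bearing_c in the frame of tray between -0.057 and 0.057 m))), for 0.1 s.
2. after it a second one has dropped into the bin ((((z of bearing_b in the frame of tray between 0.005 and 0.05 m and x of bearing_b in the frame of tray between 0.085 and 0.237 m and y of bearing_b in the frame of tray between -0.057 and 0.057 m) and (z of bearing_a in the frame of tray between 0.005 and 0.05 m and x of bearing_a in the frame of tray between 0.085 and 0.237 m and y of bearing_a in the frame of tray between -0.057 and 0.057 m)) or ((z of bearing_c in the frame of tray between 0.005 and 0.05 m and x of bearing_c in the frame of tray between 0.085 and 0.237 m and y of bearing_c in the frame of tray between -0.057 and 0.057 m) and (z of bearing_a in the frame of tray between 0.005 and 0.05 m and x of bearing_a in the frame of tray between 0.085 and 0.237 m and y of bearing_a in the frame of tray between -0.057 and 0.057 m)) or ((z of bearing_c in the frame of tray between 0.005 and 0.05 m and x of bearing_c in the frame of tray between 0.085 and 0.237 m and y of bearing_c in the frame of tray between -0.057 and 0.057 m) and (z of bearing_b in the frame of tray between 0.005 and 0.05 m and x of bearing_b in the frame of tray between 0.085 and 0.237 m and y of bearing_b in the frame of tray between -0.057 and 0.057 m)))), for 0.1 s.
3. after that the third one has dropped into the bin (z of bearing_a in the frame of tray between 0.005 and 0.05 m and x of bearing_a in the frame of tray between 0.085 and 0.237 m and y of bearing_a in the frame of tray between -0.057 and 0.057 m and z of bearing_b in the frame of tray between 0.005 and 0.05 m and x of bearing_b in the frame of tray between 0.085 and 0.237 m and y of bearing_b in the frame of tray between -0.057 and 0.057 m and z of bearing_c in the frame of tray between 0.005 and 0.05 m and x of bearing_c in the frame of tray between 0.085 and 0.237 m and y of bearing_c in the frame of tray between -0.057 and 0.057 m), for 0.1 s.
At the end, for the whole second after the job is handed in: All three bearings lie at rest in the collecting bin (centres at least 20 mm below the deck); the nut lies and the sleeve stands (within 0.2 rad of upright) at rest on the sorting side of the deck, within its rim and short of the gate (all of step 3 and linear speed of each of bearing_a, bearing_b, bearing_c, nut, sleeve below 0.03 m/s and x of nut in the frame of tray between -0.16 and 0.095 m and y of nut in the frame of tray between -0.14 and 0.14 m and z of nut in the frame of tray between 0.072 and 0.09 m and x of sleeve in the frame of tray between -0.16 and 0.095 m and y of sleeve in the frame of tray between -0.14 and 0.14 m and z of sleeve in the frame of tray between 0.078 and 0.094 m and angle between sleeve's own z axis and vertical below 0.2 rad); the robot touches nothing.
It fails at once if a bearing is lifted (its centre more than 12 mm above where it is when it lies on the deck) (z of any of bearing_a, bearing_b, bearing_c in the frame of tray above 0.0865 m).
It fails at once if the nut or the sleeve is lifted by more than 12 mm (z of nut in the frame of tray above 0.09 m or z of sleeve in the frame of tray above 0.098 m).
It fails at once if a bearing enters the gate (its centre less than 32 mm before the slot's edge) while another one is there and has not dropped yet (((x of bearing_b in the frame of tray above 0.072 m and z of bearing_b in the frame of tray above 0.055 m) and (x of bearing_a in the frame of tray above 0.072 m and z of bearing_a in the frame of tray above 0.055 m)) or ((x of bearing_c in the frame of tray above 0.072 m and z of bearing_c in the frame of tray above 0.055 m) and (x of bearing_a in the frame of tray above 0.072 m and z of bearing_a in the frame of tray above 0.055 m)) or ((x of bearing_c in the frame of tray above 0.072 m and z of bearing_c in the frame of tray above 0.055 m) and (x of bearing_b in the frame of tray above 0.072 m and z of bearing_b in the frame of tray above 0.055 m))).
It fails at once if the calipers or the screwdriver are moved more than 20 mm (distance of any of calipers, screwdriver from where it was at the start of the episode above 0.02 m).
It also fails if it takes over 72 s, if anything falls off the work surface, if the arm or the gripper's body presses on something with over 40 N, if the wrist force passes 120 N, or if a joint passes its speed limit or range.

ROBOT

A 6-joint arm with a two-finger parallel gripper is mounted at the origin on the work surface. World frame = base frame: x ahead of the robot, y to its left, z up, the work surface at z = 0. Lengths are in mm, angles in degrees, forces in N, time in s.
With the tool pointing down it reaches from about 350 to 850 mm from the base axis. Payload 8.1 kg.
Tool frame: the origin (TCP) lies between the finger pads; the fingertips stand 8 mm ahead of it and the grasp point (between the pads) lies 11 mm behind it (r.tip_extent is the distance from the TCP to the fingertips, in mm); z points along the fingers, y is the direction in which the jaws open and shut (so a half turn about z gives the same grasp; the last joint's range is limited). The gripper opens to 85 mm and grips with 20 to 120 N. Pads are 22 mm wide; open, the fingers measure 114 mm over their backs; the gripper's body (76 mm by 85 mm) begins 54 mm behind the grasp point. The pads swing forward as they close: fully open they stand 13 mm farther back than shut.
Start: joints at [-70.841, 7.471, 85.268, -0, 87.261, -4.893], TCP at [244.566, -547.898, 204.292] pointing down, gripper open.
Joint ranges: [-169.43, 169.43], [-51.17, 129.36], [1.28, 143.12], [-76.62, 256.62], [0, 156.53], [-152.29, 152.29]. Speed limits (degrees/s): [136.94, 136.94, 159.86, 180, 180, 180].

INTERFACE

Orientations are given as [roll, pitch, yaw] about the fixed x, y, z axes, in that order (R = Rz(yaw) Ry(pitch) Rx(roll)).
In Python, from bench import sensors, viewer, hand_in, r gives the robot as it stands. The module is installed in compiled form; this text tells all that it offers.
- The arm moves only by the tool move_arm, never from a script. Its argument "rows" is a list that holds one entry, the list of rows, each a list of 6 numbers: the shift along the tool's x, y, z in m, then the turn, a rotation vector about the tool's x, y, z in degrees. In form: [[[tx, ty, tz, rx, ry, rz], ...]]. A call has 1 to 20 rows; each row is the pose to reach, as a shift and turn from the pose commanded when the call began, along the tool's axes at that moment; what a row does not reach only later rows make up. A row lasts 1/10 s, in which the tool goes at most 50 mm and 8.59 degrees, less where a joint would pass 70% of its speed; a pose out of reach is approached as far as the arm can. A call with a gripper value outside its range is refused whole. "grip" is the opening, from 0 (shut) to 1 (fully open), set as the call begins (left out, the last holds). The fingers move at their own pace and stop on an object; "newtons" is the grip in N (left out, the last holds). Time passes only in rows, so rows that repeat a pose let the fingers close. It gives the time, the measured TCP pose, the force and the opening at its end, in the units of the state.
- sensors.sense(): the state, without advancing time (a new reading comes with each control period).
- viewer.snapshot(name): name is "side" or "top" or "wrist"; returns a dict with "color" (480x640x3 uint8, red, green, blue), "camera_matrix" (3x3 intrinsics, pixels), "k1" (the pictures are not rectified: a ray, as slopes to the right and down, at radius r is drawn at 1 + k1 r^2 times it, then the intrinsics apply), "R" (3x3) and "t" (3): a world point X has camera coordinates R X + t. Camera axes: x right, y down, z forward; pixel columns grow to the right and rows downward; lengths in mm; the calibration is good to about 2 mm. A picture is of the moment at which its call begins. There is no depth.
- hand_in(): hands the job in, once; it reports no verdict.
The state is a dict: "time": time; "joint_pos": joint angles; "qd": joint speeds; "joint_efforts": joint torques, N m; "tool_pos": TCP position; "tcp_rot": TCP orientation; "ft_force": force on the tool from outside, world axes, zero at the start; "wrist_torque": the same for the moment, N m; "finger_gap": finger opening in mm.
Only numpy, scipy, OpenCV 4.12 (cv2) and the standard library are available. Lean on these libraries where they do the work, as an engineer would, in place of code of your own. Each camera call takes 0.05 s, during which the arm holds its last target.

## Working session

There is one attempt and no reset: what is moved stays moved. The work goes in short steps, Python scripts to look and compute and a tool call to move; the robot and the scene stay as the last step left them, time stands still between calls to the robot, and variables do not carry over. Pictures are saved under pics/ and viewed, and the job is handed in when it is done.

Besides the shell and the picture viewer there is one more tool, called after "Call:" as name(argument=value, ...) on one line, values as JSON. move_arm: Moves the arm, as the interface text tells. Its arguments: {"type":"object","properties":{"rows":{"type":"array","items":{"type":"array","items":{"type":"array","items":{"type":"number"}}}},"grip":{"type":"number"},"newtons":{"type":"number"}},"required":["rows"]}

```bash
mkdir -p pics
python3 - <<'E'
from bench import sensors, viewer, r
import cv2
print(sensors.sense(), r.tip_extent)
for n in ["top","side"]:
    s=viewer.snapshot(n); cv2.imwrite(f"pics/{n}0.png",s["color"][:,:,::-1]); print(n,s["camera_matrix"],s["k1"],s["R"],s["t"])
E
```

```text
{'time': 0.0, 'joint_pos': array([-7.08404221e+01,  7.51675692e+00,  8.53288524e+01,  1.67956568e-04,
        8.72616819e+01, -4.89284540e+00]), 'qd': array([ 0.04722418,  0.02354894,  0.01879343, -0.00382892,  0.08932736,
        0.03597737]), 'joint_efforts': array([ 1.02787017e-03, -5.69402039e+01, -5.00548768e+01,  6.58815270e-05,
        1.51193870e-02, -3.05209042e-06]), 'tool_pos': array([ 244.36954712, -547.32525949,  203.23138338]), 'tcp_rot': array([-1.79893114e+02, -9.31826945e-03,  2.40524064e+01]), 'ft_force': array([-0.39726342, -0.1408401 ,  0.13225008]), 'wrist_torque': array([ 0.01661479, -0.00015655, -0.02274038]), 'finger_gap': 85.38590877914277} 8.0
top [[580.38040241   0.         330.65316742]
 [  0.         580.38040241 238.74313009]
 [  0.           0.           1.        ]] 0.037124298039138005 [[-0.0213228  -0.99976487  0.00394295]
 [-0.97755642  0.02002203 -0.2097202 ]
 [ 0.20959194 -0.00832628 -0.97775349]] [  10.53611209  568.78728726 1306.08128016]
side [[468.48258748   0.         323.0327621 ]
 [  0.         468.48258748 237.33660387]
 [  0.           0.           1.        ]] 0.031067930319222992 [[-0.98362813 -0.18003235  0.00800328]
 [-0.1199685   0.62102972 -0.77455125]
 [ 0.13447401 -0.76283054 -0.63246051]] [ 564.74992     126.82958156 1074.58479355]
```

View pics/top0.png

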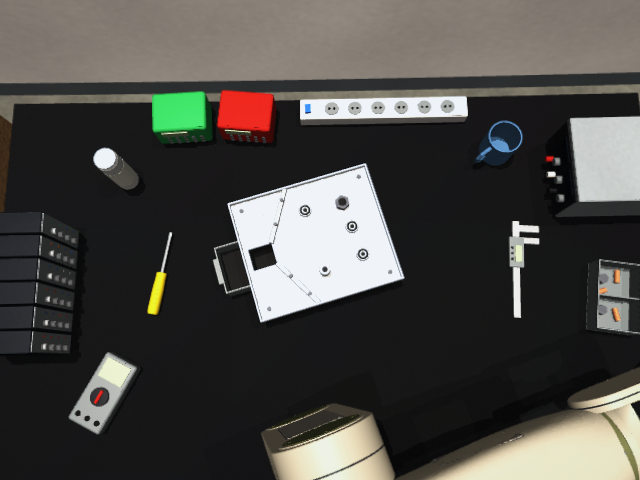

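View pics/side0.png

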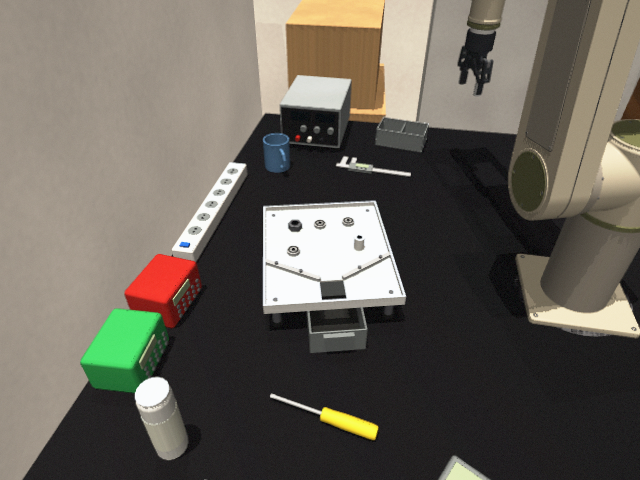

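```bash
cat > h.py <<'E'
import numpy as np, cv2
from bench import sensors, viewer, r
def pix2w(s,u,v,z):
    K=s["camera_matrix"]; d=np.array([(u-K[0,2])/K[0,0],(v-K[1,2])/K[1,1]])
    p=d.copy()
    for _ in range(20): p=d/(1+s["k1"]*(p@p))
    R,t=np.array(s["R"]),np.array(s["t"])
    c=-R.T@t; ray=R.T@np.array([p[0],p[1],1])
    return c+ray*(z-c[2])/ray[2]
def w2pix(s,X):
    K=s["camera_matrix"]; c=np.array(s["R"])@np.array(X)+s["t"]; p=c[:2]/c[2]; p=p*(1+s["k1"]*(p@p))
    return p[0]*K[0,0]+K[0,2],p[1]*K[1,1]+K[1,2]
def zoom(s,u0,v0,u1,v1,k,name):
    im=s["color"][v0:v1,u0:u1,::-1]
    cv2.imwrite(name,cv2.resize(im,None,fx=k,fy=k,interpolation=cv2.INTER_CUBIC))
E
python3 - <<'E'
from h import *
s=viewer.snapshot("top"); zoom(s,210,155,410,325,4,"pics/topz.png")
s=viewer.snapshot("side"); zoom(s,250,190,420,360,3.5,"pics/sidez.png")
E
```

```text
(no output)
```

View pics/topz.png

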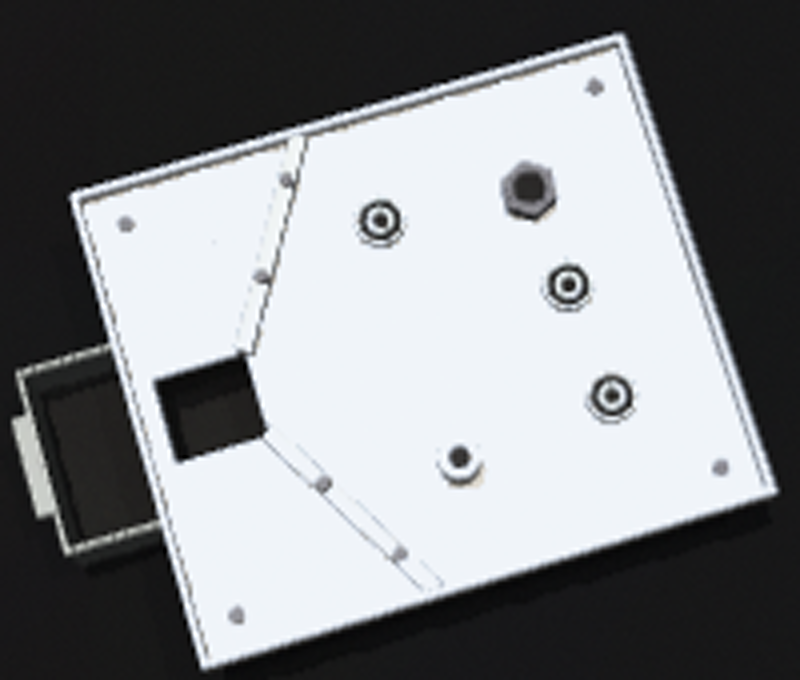

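View pics/sidez.png

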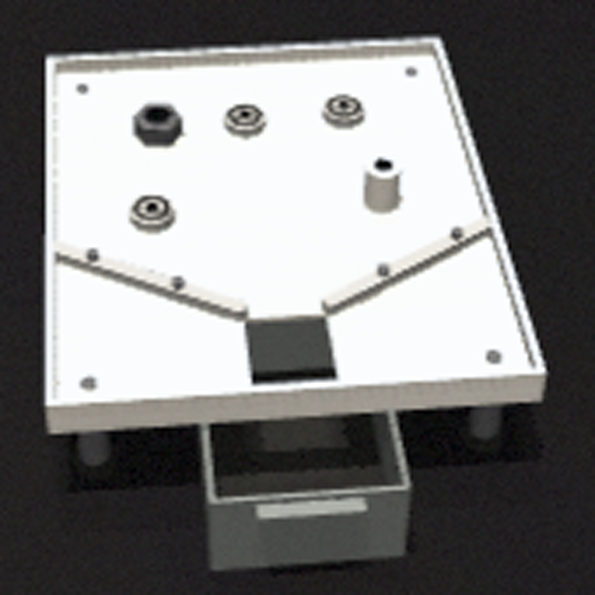

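```bash
cat > fit.py <<'E'
from h import *
from scipy.optimize import least_squares
def o(u,v,k,u0,v0): return (u+.5)/k-.5+u0,(v+.5)/k-.5+v0
st=viewer.snapshot("top"); ss=viewer.snapshot("side")
pt={(104,-26,70):(247,354),(160,-26,70):(155,380),(104,26,70):(267,432),(160,26,70):(180,462),(-164,-144,82):(622,35),(-164,144,82):(777,492)}
ps={(160,-26,70):(253,381),(104,-26,70):(246,318),(104,26,70):(327,315),(160,26,70):(337,377),(-164,-144,82):(46,55),(-164,144,82):(440,38)}
def T(q,X): c,s=np.cos(q[2]),np.sin(q[2]); return np.array([q[0]+c*X[0]-s*X[1],q[1]+s*X[0]+c*X[1],X[2]])
def res(q):
    e=[]
    for X,p in pt.items(): e+=list(np.subtract(w2pix(st,T(q,X)),o(*p,4,210,155)))
    for X,p in ps.items(): e+=list(np.subtract(w2pix(ss,T(q,X)),o(*p,3.5,250,190)))
    return e
sol=least_squares(res,[550,0,1.4]); q=sol.x
print(q[:2],np.degrees(q[2]),np.round(sol.fun,1))
def toT(w): c,s=np.cos(q[2]),np.sin(q[2]); d=w[:2]-q[:2]; return np.round([c*d[0]+s*d[1],-s*d[0]+c*d[1]],1)
for n,p,z in [("A",(380,220),79),("B",(568,284),79),("C",(612,396),79),("nut",(529,188),86),("sleeve",(459,457),102)]:
    w=pix2w(st,*o(*p,4,210,155),z); print(n,w.round(1),toT(w))
for n,p,z in [("A",(152,208),79),("B",(245,116),79),("C",(345,106),79),("nut",(159,115),86),("sleeve",(383,165),102)]:
    w=pix2w(ss,*o(*p,3.5,250,190),z); print(n,w.round(1),toT(w))
E
python3 fit.py
```

```text
[562.74018205  30.53920427] 105.86616415727724 [-0.2 -0.1 -0.5  0.4  0.9  1.5 -0.7  1.   0.3 -0.   0.1  0.4 -1.   0.7
 -1.4 -0.5 -0.4 -1.2  0.3  0.2  0.1  0.2 -0.5 -0.4]
A [636.   58.4  79. ] [  6.7 -78. ]
B [595.2 -50.8  79. ] [-87.1  -9. ]
C [528.2 -74.2  79. ] [-91.4  61.8]
nut [651.7 -29.3  86. ] [-81.9 -69.2]
sleeve [490.7  14.6 102. ] [ 4.4 73.6]
A [633.1  59.5  79. ] [  8.6 -75.6]
B [592.  -48.4  79. ] [-83.9  -6.6]
C [525.3 -73.1  79. ] [-89.4  64.4]
nut [648.7 -29.2  86. ] [-81.  -66.4]
sleeve [489.   15.4 102. ] [ 5.6 75.1]
```

```bash
cat > plan.py <<'E'
from h import *
q=np.array([562.7,30.5]); QY=105.87
def Tw(x,y): c,s=np.cos(np.radians(QY)),np.sin(np.radians(QY)); return np.array([q[0]+c*x-s*y,q[1]+s*x+c*y])
def wT(w): c,s=np.cos(np.radians(QY)),np.sin(np.radians(QY)); d=np.array(w[:2])-q; return np.array([c*d[0]+s*d[1],-s*d[0]+c*d[1]])
def row(base,tgt):
    "base,tgt=(x,y,z world,yaw deg), tool pointing down"
    a=np.radians(base[3]); d=np.array(tgt[:3])-np.array(base[:3])
    tx=d[0]*np.cos(a)+d[1]*np.sin(a); ty=d[0]*np.sin(a)-d[1]*np.cos(a)
    return [round(tx/1e3,4),round(ty/1e3,4),round(-d[2]/1e3,4),0,0,round(-(tgt[3]-base[3]),1)]
def tool(x,y,z,h): "tray xy, world z, heading in tray"; return (*Tw(x,y),z,QY+h)
E
python3 - <<'E'
from plan import *
t=tool(-122.5,-10,150,3)
print(t,row((244.566,-547.898,204.292,24.05),t))
E
```

```text
(np.float64(605.817159011431), np.float64(-84.59631010064126), 150, 108.87) [np.float64(0.5187), np.float64(-0.2759), np.float64(0.0543), 0, 0, -84.8]
```

Call:
move_arm(rows=[[[0.519,-0.276,0.054,0,0,-84.8],[0.519,-0.276,0.054,0,0,-84.8],[0.519,-0.276,0.054,0,0,-84.8],[0.519,-0.276,0.054,0,0,-84.8],[0.519,-0.276,0.054,0,0,-84.8],[0.519,-0.276,0.054,0,0,-84.8],[0.519,-0.276,0.054,0,0,-84.8],[0.519,-0.276,0.054,0,0,-84.8],[0.519,-0.276,0.054,0,0,-84.8],[0.519,-0.276,0.054,0,0,-84.8],[0.519,-0.276,0.054,0,0,-84.8],[0.519,-0.276,0.054,0,0,-84.8],[0.519,-0.276,0.054,0,0,-84.8],[0.519,-0.276,0.054,0,0,-84.8],[0.519,-0.276,0.054,0,0,-84.8],[0.519,-0.276,0.054,0,0,-84.8],[0.519,-0.276,0.054,0,0,-84.8],[0.519,-0.276,0.054,0,0,-84.8]]], grip=0.12)

```text
time: 2.1
tool_pos: [605.8, -85.2, 150.6]
tcp_rot: [180.0, 0.0, 108.8]
ft_force: [-0.2, -0.1, -0.2]
finger_gap: 10.4
```

Run:
```python
from plan import *
s=sensors.sense(); print(s['time'],s['tool_pos'],s['tcp_rot'],s['finger_gap'],s['joint_pos'],wT(s['tool_pos']))
s=viewer.snapshot("wrist"); cv2.imwrite("pics/w1.png",s["color"][:,:,::-1]); print(s["R"],s["t"],s["camera_matrix"])
s=viewer.snapshot("side"); zoom(s,250,100,420,330,3,"pics/s1.png")
```

```text
2.1 [605.7984159  -85.17819512 150.58923085] [1.79982201e+02 1.51739588e-02 1.08779580e+02] 10.416166843921825 [-1.28021695e+01  1.09380639e+01  8.70711140e+01 -3.64054302e-03
  8.19677122e+01 -3.15812436e+01] [-123.05458084   -9.82285156]
[[ 9.46919581e-01  3.21469595e-01  7.78823387e-04]
 [ 3.04908555e-01 -8.98899766e-01  3.14658519e-01]
 [ 1.01853231e-01 -2.97718843e-01 -9.49204620e-01]] [-547.16117837 -284.71847356  241.98040477] [[432.9128954    0.         325.30956301]
 [  0.         432.9128954  245.04073065]
 [  0.           0.           1.        ]]
```

View pics/w1.png

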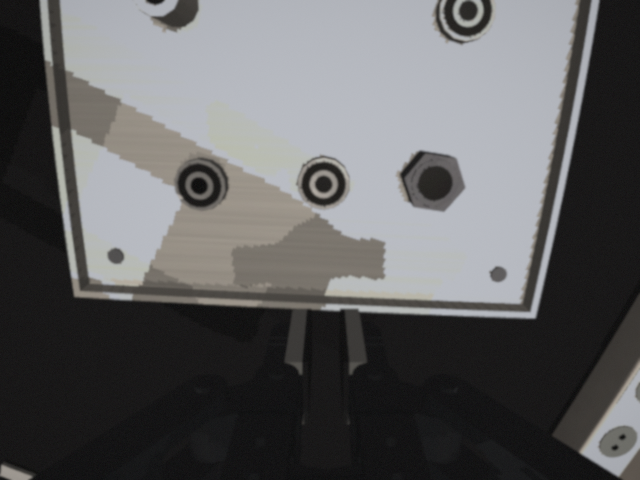

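View pics/s1.png

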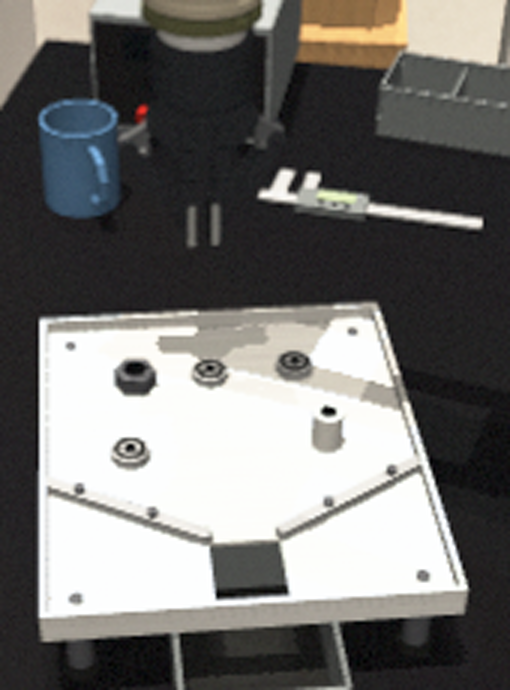

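Run:
```python
from plan import *
s=viewer.snapshot("wrist"); zoom(s,260,290,400,410,5,"pics/w1z.png")
for n,p,z in [("B",(323,184),79),("C",(200,185),79),("A",(466,11),79),("nut",(435,182),86)]:
    w=pix2w(s,*p,z);print(n,wT(w))
```

```text
B [-85.26926822  -7.63317325]
C [-89.12678351  61.63730212]
A [  8.19203895 -76.11325986]
nut [-79.63450736 -68.58757437]
```

View pics/w1z.png

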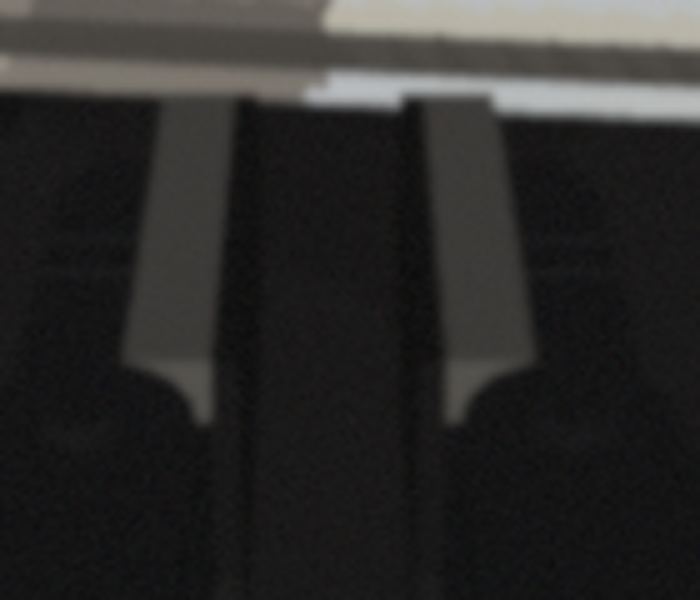

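Call:
move_arm(rows=[[[0,0,0.025,0,0,0],[0,0,0.045,0,0,0],[0,0,0.058,0,0,0],[0,0,0.065,0,0,0],[0,0,0.0695,0,0,0],[0,0,0.0695,0,0,0],[0,0,0.0695,0,0,0]]], grip=0.18)

```text
time: 2.95
tool_pos: [606.6, -84.5, 81.7]
tcp_rot: [179.9, 0.0, 108.9]
ft_force: [0.5, 0.3, 0.6]
finger_gap: 15.0
```

Run:
```python
from plan import *
s=sensors.sense(); print(s['time'],s['tool_pos'],s['tcp_rot'],s['finger_gap'],s['ft_force'],wT(s['tool_pos']))
s=viewer.snapshot("wrist"); cv2.imwrite("pics/w2.png",s["color"][:,:,::-1])
s=viewer.snapshot("side"); zoom(s,270,180,390,280,6,"pics/s2.png")
```

```text
2.95 [606.60559696 -84.45586096  81.70837152] [1.79938528e+02 3.78361660e-02 1.08854664e+02] 15.042886142629982 [0.54711624 0.33532734 0.60416384] [-122.58050692  -10.79679295]
```

View pics/w2.png

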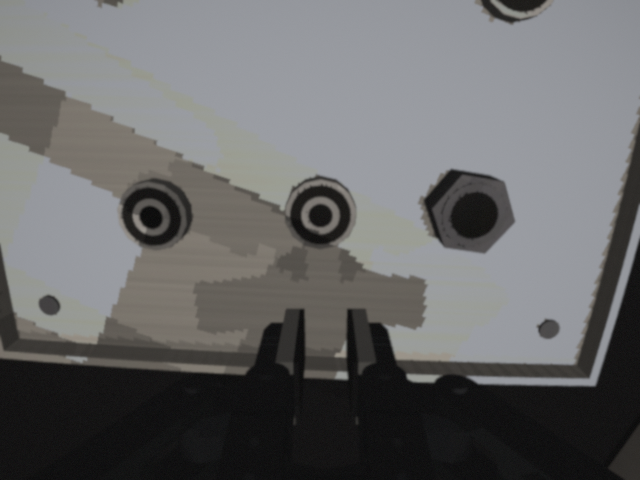

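View pics/s2.png

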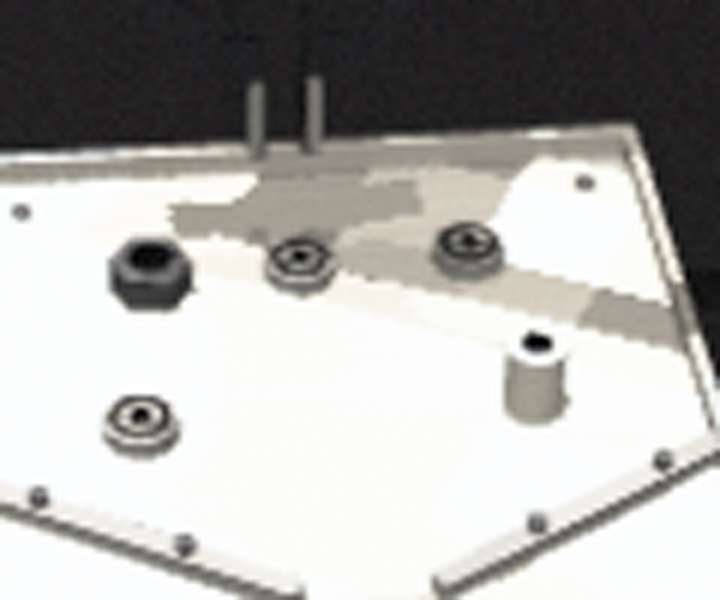

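Run:
```python
from plan import *
s=viewer.snapshot("side")
p=np.array([606.6,-84.5])
a=np.radians(108.9); X=np.array([np.cos(a),np.sin(a)]); Y=np.array([np.sin(a),-np.cos(a)])
for z in (72,76,80,84):
  print(z,[tuple(np.round((np.array(w2pix(s,[*(p+11*X+k*Y),z]))-[270,180]+.5)*6-.5)) for k in (-8,8)])
```

```text
72 [(np.float64(305.0), np.float64(231.0)), (np.float64(267.0), np.float64(234.0))]
76 [(np.float64(305.0), np.float64(223.0)), (np.float64(267.0), np.float64(226.0))]
80 [(np.float64(305.0), np.float64(215.0)), (np.float64(267.0), np.float64(219.0))]
84 [(np.float64(305.0), np.float64(208.0)), (np.float64(267.0), np.float64(211.0))]
```

Run:
```python
from plan import *
s=viewer.snapshot("wrist")
p=np.array([606.6,-84.5])
a=np.radians(108.9); X=np.array([np.cos(a),np.sin(a)]); Y=np.array([np.sin(a),-np.cos(a)])
for z in (73.7,80,90,100,110):
  print(z,[tuple(np.round(w2pix(s,[*(p+j*X+k*Y),z]))) for j in(-11,11) for k in (-7.5,7.5)])
s=viewer.snapshot("side"); 
im=s["color"][190:240,300:335].astype(float); im=cv2.resize(im,None,fx=16,fy=12,interpolation=cv2.INTER_NEAREST)
im=np.clip((im-80)*1.5,0,255)
cv2.imwrite("pics/s3.png",im[:,:,::-1])
```

```text
73.7 [(np.float64(307.0), np.float64(315.0)), (np.float64(340.0), np.float64(315.0)), (np.float64(306.0), np.float64(270.0)), (np.float64(340.0), np.float64(270.0))]
80 [(np.float64(306.0), np.float64(322.0)), (np.float64(340.0), np.float64(321.0)), (np.float64(306.0), np.float64(276.0)), (np.float64(341.0), np.float64(275.0))]
90 [(np.float64(306.0), np.float64(333.0)), (np.float64(341.0), np.float64(333.0)), (np.float64(305.0), np.float64(285.0)), (np.float64(342.0), np.float64(285.0))]
100 [(np.float64(305.0), np.float64(346.0)), (np.float64(342.0), np.float64(346.0)), (np.float64(304.0), np.float64(296.0)), (np.float64(343.0), np.float64(295.0))]
110 [(np.float64(303.0), np.float64(360.0)), (np.float64(343.0), np.float64(360.0)), (np.float64(302.0), np.float64(307.0)), (np.float64(344.0), np.float64(307.0))][ WARN:0@4.623] global loadsave.cpp:1063 imwrite_ Unsupported depth image for selected encoder is fallbacked to CV_8U.
```

View pics/s3.png

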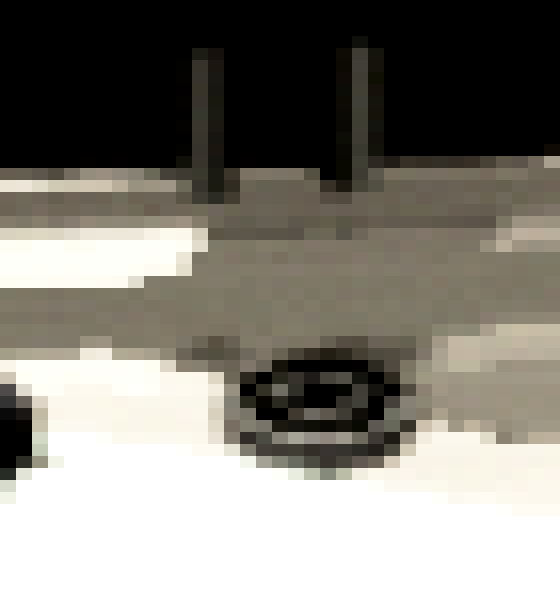

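Run:
```python
from plan import *
sw=viewer.snapshot("wrist"); ss=viewer.snapshot("side")
print(wT(pix2w(sw,320,214,79)), sensors.sense()['tool_pos'])
def tri(pw,ps):
    from scipy.optimize import least_squares
    return least_squares(lambda X:np.r_[np.subtract(w2pix(sw,X),pw),np.subtract(w2pix(ss,X),ps)],[606,-84,90])
for pw,ps in [((295,309),(322.5,205.7)),((357,309),(312.9,206.5))]:
    t=tri(pw,ps); print(t.x,wT(t.x),t.fun)
```

```text
[-84.826972    -7.30721197] [606.23769746 -84.38360163  81.15967169]
[593.46919648 -78.41198679 108.81890133] [-113.17477483    0.18617734] [-0.16328623 -0.02271443 -1.10987454 -0.00547946]
[614.72612864 -70.95684216 109.22967414] [-111.81661329  -22.29918998] [-0.0925581  -0.03229185 -0.64008624 -0.1687963 ]
```

Call:
move_arm(rows=[[[0,0,0.001,0,0,0],[0,0,0.002,0,0,0],[0,0,0.003,0,0,0],[0,0,0.004,0,0,0],[0,0,0.004,0,0,0]]])

```text
time: 3.8
tool_pos: [605.8, -84.3, 76.5]
tcp_rot: [-180.0, -0.0, 108.9]
ft_force: [0.8, 0.6, -0.3]
finger_gap: 15.3
```

Run:
```python
from plan import *
s=sensors.sense(); print(s['time'],s['tool_pos'],s['tcp_rot'],s['finger_gap'],s['ft_force'],s['joint_pos'])
s=viewer.snapshot("top"); zoom(s,310,150,410,300,5,"pics/t3.png")
s=viewer.snapshot("side"); zoom(s,270,100,390,240,5,"pics/s4.png")
```

```text
3.8 [605.82295959 -84.27936762  76.49113491] [-1.79978480e+02 -1.46104482e-02  1.08854328e+02] 15.321519223368416 [ 0.76467932  0.58588389 -0.3195491 ] [-1.27223362e+01  1.45613162e+01  9.09169275e+01  1.22278007e-03
  7.45477406e+01 -3.15769931e+01]
```

View pics/t3.png

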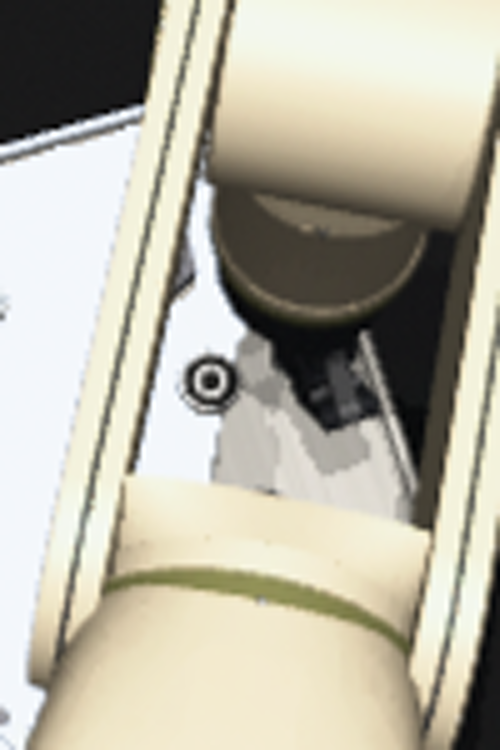

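View pics/s4.png

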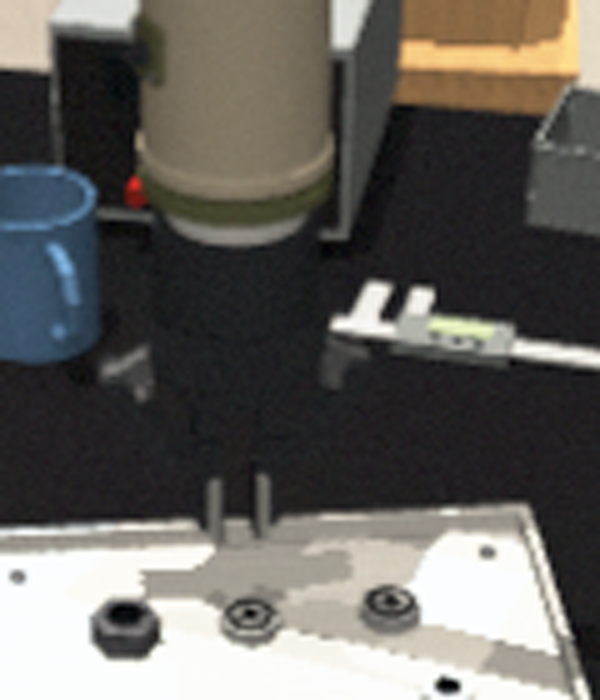

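Call:
move_arm(rows=[[[0,0,0.003,0,0,0],[0,0,0.006,0,0,0],[0,0,0.009,0,0,0],[0,0,0.012,0,0,0],[0,0,0.015,0,0,0],[0,0,0.018,0,0,0],[0,0,0.018,0,0,0],[0,0,0.018,0,0,0]]])

```text
time: 4.7
tool_pos: [605.9, -84.3, 58.7]
tcp_rot: [-180.0, -0.0, 108.9]
ft_force: [-0.0, 0.1, 0.5]
finger_gap: 15.5
```

Run:
```python
from plan import *
s=sensors.sense(); print(s['time'],s['tool_pos'],s['tcp_rot'],s['finger_gap'],s['ft_force'])
s=viewer.snapshot("wrist"); cv2.imwrite("pics/w5.png",s["color"][:,:,::-1])
s=viewer.snapshot("side"); zoom(s,270,160,390,240,6,"pics/s5.png")
p=np.array([605.8,-84.3])
a=np.radians(108.9); X=np.array([np.cos(a),np.sin(a)]); Y=np.array([np.sin(a),-np.cos(a)])
for z in (72,76,80,84,88,92):
  print(z,[tuple(np.round((np.array(w2pix(s,[*(p+11*X+k*Y),z]))-[270,160]+.5)*6-.5)) for k in (-11,11)])
```

```text
4.7 [605.94400957 -84.30602415  58.71023483] [-1.79990452e+02 -5.44385756e-03  1.08853252e+02] 15.51534575269141 [-0.04387259  0.09476579  0.53760686]
72 [(np.float64(314.0), np.float64(351.0)), (np.float64(261.0), np.float64(355.0))]
76 [(np.float64(314.0), np.float64(343.0)), (np.float64(261.0), np.float64(348.0))]
80 [(np.float64(314.0), np.float64(335.0)), (np.float64(261.0), np.float64(340.0))]
84 [(np.float64(314.0), np.float64(328.0)), (np.float64(261.0), np.float64(332.0))]
88 [(np.float64(314.0), np.float64(320.0)), (np.float64(261.0), np.float64(324.0))]
92 [(np.float64(314.0), np.float64(312.0)), (np.float64(261.0), np.float64(316.0))]
```

View pics/w5.png

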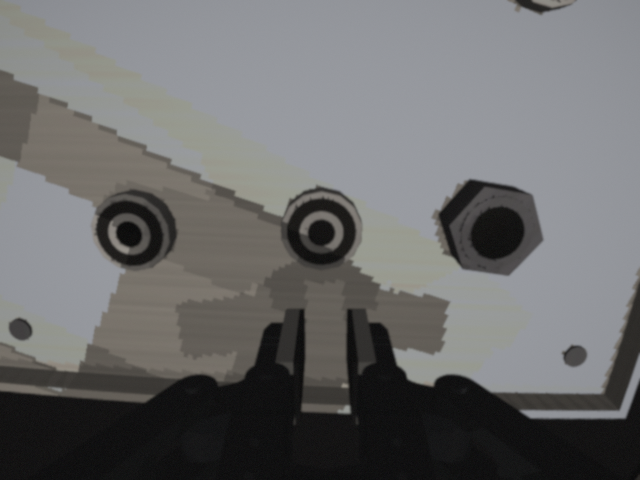

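View pics/s5.png

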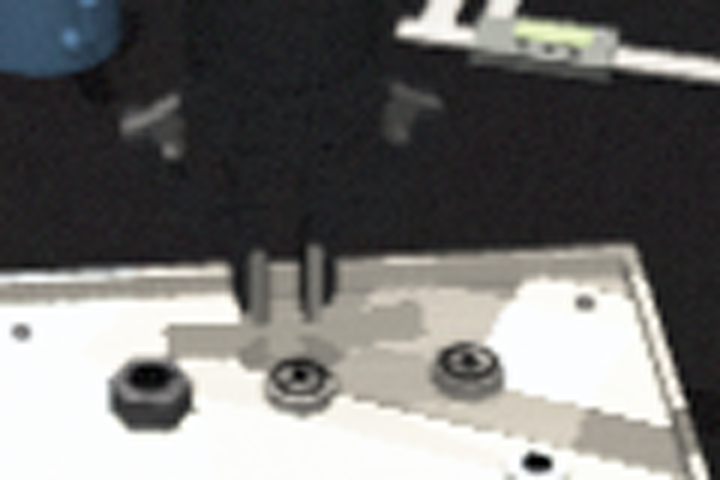

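Call:
move_arm(rows=[[[0,0,0.003,0,0,0],[0,0,0.006,0,0,0],[0,0,0.008,0,0,0],[0,0,0.01,0,0,0],[0,0,0.01,0,0,0],[0,0,0.01,0,0,0]]])

```text
time: 5.4
tool_pos: [606.0, -84.3, 48.7]
tcp_rot: [-180.0, -0.0, 108.8]
ft_force: [0.1, 0.3, -0.7]
finger_gap: 15.7
```

Run:
```python
from plan import *
s=sensors.sense(); print(s['time'],s['tool_pos'],s['tcp_rot'],s['finger_gap'],s['ft_force'])
s=viewer.snapshot("wrist"); cv2.imwrite("pics/w6.png",s["color"][:,:,::-1])
s=viewer.snapshot("side"); zoom(s,290,180,350,230,12,"pics/s6.png")
p=np.array([605.8,-84.3])
a=np.radians(108.9); X=np.array([np.cos(a),np.sin(a)]); Y=np.array([np.sin(a),-np.cos(a)])
for z in (70,72,76,80):
  print(z,[tuple(np.round((np.array(w2pix(s,[*(p+11*X+k*Y),z]))-[290,180]+.5)*12-.5)) for k in (-11,11)])
```

```text
5.4 [605.98925504 -84.31344661  48.73161256] [-1.79995857e+02 -5.55432615e-03  1.08849452e+02] 15.655733101882403 [ 0.06193193  0.33502355 -0.73887561]
70 [(np.float64(388.0), np.float64(470.0)), (np.float64(283.0), np.float64(479.0))]
72 [(np.float64(388.0), np.float64(462.0)), (np.float64(283.0), np.float64(471.0))]
76 [(np.float64(388.0), np.float64(447.0)), (np.float64(283.0), np.float64(456.0))]
80 [(np.float64(388.0), np.float64(431.0)), (np.float64(283.0), np.float64(440.0))]
```

View pics/w6.png

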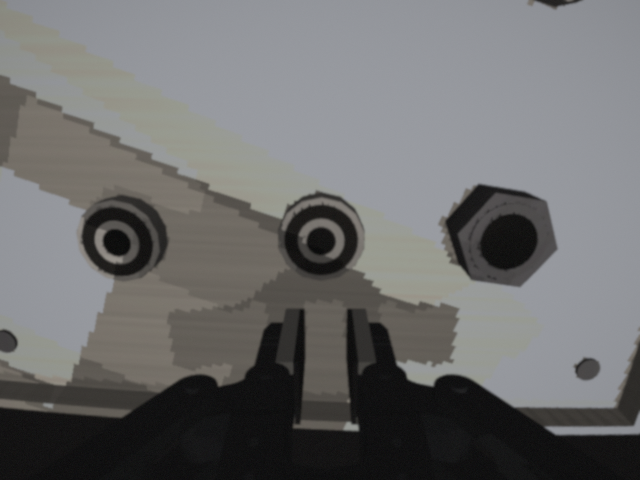

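View pics/s6.png

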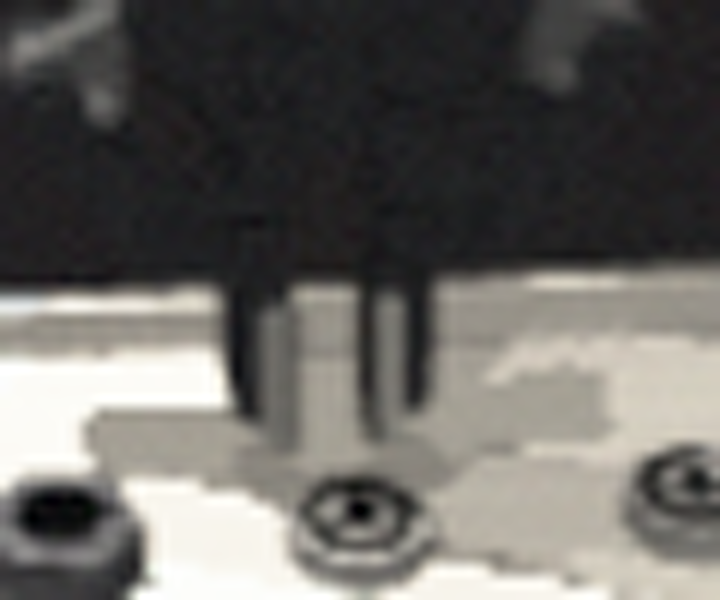

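Call:
move_arm(rows=[[[0,0,0.002,0,0,0],[0,0,0.004,0,0,0],[0,0,0.0045,0,0,0],[0,0,0.0045,0,0,0]]])

```text
time: 5.9
tool_pos: [605.8, -84.3, 44.1]
tcp_rot: [-180.0, -0.0, 108.9]
ft_force: [0.6, 0.1, 0.3]
finger_gap: 15.2
```

```bash
cat >> plan.py <<'E'
def path(base,pts,z=44):
    "pts: (tcp tray x,y,heading)"
    out=[row(base,tool(x,y,z,h)) for x,y,h in pts]
    return str([[[float(v) for v in o] for o in out]])
def interp(a,b,n): return [tuple(np.array(a)+(np.array(b)-a)*k/n) for k in range(1,n+1)]
E
python3 - <<'E'
from plan import *
s=sensors.sense(); print(s['time'],s['tool_pos'],s['ft_force'],wT(s['tool_pos']))
base=tool(-122.5,-10,44,3)
print(path(base,interp((-122.5,-10,3),(30,-1.2,3),17)))
E
```

```text
5.9 [605.84115389 -84.28916896  44.05577265] [0.6303329  0.05343307 0.2663373 ] [-122.21112719  -10.10706978]
[[[0.009, -0.0, -0.0, 0.0, 0.0, -0.0], [0.018, -0.0001, -0.0, 0.0, 0.0, -0.0], [0.027, -0.0001, -0.0, 0.0, 0.0, -0.0], [0.0359, -0.0002, -0.0, 0.0, 0.0, -0.0], [0.0449, -0.0002, -0.0, 0.0, 0.0, -0.0], [0.0539, -0.0003, -0.0, 0.0, 0.0, -0.0], [0.0629, -0.0003, -0.0, 0.0, 0.0, -0.0], [0.0719, -0.0004, -0.0, 0.0, 0.0, -0.0], [0.0809, -0.0004, -0.0, 0.0, 0.0, -0.0], [0.0899, -0.0005, -0.0, 0.0, 0.0, -0.0], [0.0988, -0.0005, -0.0, 0.0, 0.0, -0.0], [0.1078, -0.0006, -0.0, 0.0, 0.0, -0.0], [0.1168, -0.0006, -0.0, 0.0, 0.0, -0.0], [0.1258, -0.0007, -0.0, 0.0, 0.0, -0.0], [0.1348, -0.0007, -0.0, 0.0, 0.0, -0.0], [0.1438, -0.0008, -0.0, 0.0, 0.0, -0.0], [0.1528, -0.0008, -0.0, 0.0, 0.0, -0.0]]]
```

Call:
move_arm(rows=[[[0.009,0,0,0,0,0],[0.018,0,0,0,0,0],[0.027,0,0,0,0,0],[0.036,0,0,0,0,0],[0.045,0,0,0,0,0],[0.054,0,0,0,0,0],[0.054,0,0,0,0,0]]])

```text
time: 6.6
tool_pos: [588.1, -31.8, 44.3]
tcp_rot: [-180.0, -0.0, 108.9]
ft_force: [0.4, -0.5, -0.4]
finger_gap: 15.2
```

Run:
```python
from plan import *
s=sensors.sense(); print(s['time'],s['tool_pos'],s['ft_force'],wT(s['tool_pos']))
s=viewer.snapshot("wrist"); cv2.imwrite("pics/w7.png",s["color"][:,:,::-1])
```

```text
6.6 [588.12454461 -31.84039016  44.27598403] [ 0.37404422 -0.51683825 -0.3803539 ] [-66.91674713  -7.40814878]
```

View pics/w7.png

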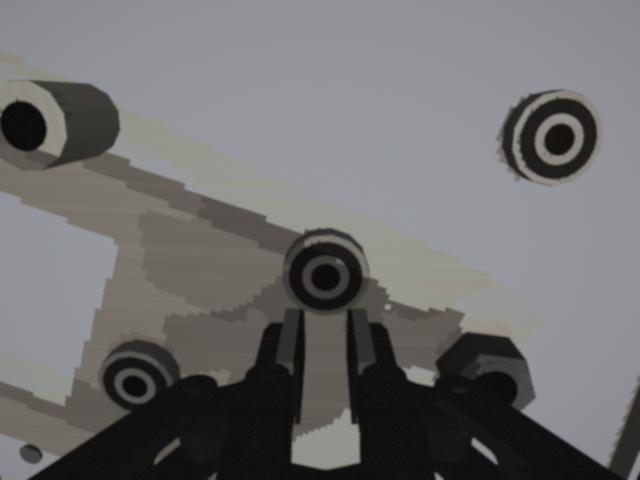

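Run:
```python
from plan import *
base=tool(-68.6,-7.17,44,3)
print(path(base,interp((-68.6,-7.17,3),(30,-1.2,2),11)+interp((30,-1.2,2),(84,0,0),6)))
```

```text
[[[0.009, -0.0001, -0.0, 0.0, 0.0, 0.1], [0.018, -0.0001, -0.0, 0.0, 0.0, 0.2], [0.0269, -0.0002, -0.0, 0.0, 0.0, 0.3], [0.0359, -0.0003, -0.0, 0.0, 0.0, 0.4], [0.0449, -0.0004, -0.0, 0.0, 0.0, 0.5], [0.0539, -0.0004, -0.0, 0.0, 0.0, 0.5], [0.0629, -0.0005, -0.0, 0.0, 0.0, 0.6], [0.0718, -0.0006, -0.0, 0.0, 0.0, 0.7], [0.0808, -0.0007, -0.0, 0.0, 0.0, 0.8], [0.0898, -0.0007, -0.0, 0.0, 0.0, 0.9], [0.0988, -0.0008, -0.0, 0.0, 0.0, 1.0], [0.1078, -0.0005, -0.0, 0.0, 0.0, 1.3], [0.1168, -0.0003, -0.0, 0.0, 0.0, 1.7], [0.1258, 0.0, -0.0, 0.0, 0.0, 2.0], [0.1348, 0.0003, -0.0, 0.0, 0.0, 2.3], [0.1438, 0.0006, -0.0, 0.0, 0.0, 2.7], [0.1528, 0.0008, -0.0, 0.0, 0.0, 3.0]]]
```

Call:
move_arm(rows=[[[0.009,0,0,0,0,0.1],[0.018,0,0,0,0,0.2],[0.027,0,0,0,0,0.3],[0.036,0,0,0,0,0.4],[0.045,-0.0004,0,0,0,0.5],[0.054,-0.0004,0,0,0,0.5],[0.063,-0.0005,0,0,0,0.6],[0.072,-0.0006,0,0,0,0.7],[0.081,-0.0007,0,0,0,0.8],[0.09,-0.0007,0,0,0,0.9],[0.099,-0.0008,0,0,0,1],[0.108,-0.0005,0,0,0,1.3],[0.117,-0.0003,0,0,0,1.7],[0.126,0,0,0,0,2],[0.126,0,0,0,0,2]]])

```text
time: 8.15
tool_pos: [547.4, 87.2, 44.2]
tcp_rot: [-180.0, -0.0, 106.9]
ft_force: [-0.3, -0.6, 0.3]
finger_gap: 14.7
```

Run:
```python
from plan import *
s=sensors.sense(); print(s['time'],s['tool_pos'],s['ft_force'],wT(s['tool_pos']))
s=viewer.snapshot("wrist"); cv2.imwrite("pics/w8.png",s["color"][:,:,::-1])
```

```text
8.15 [547.42347043  87.23903995  44.22120258] [-0.32900282 -0.55406884  0.34640321] [58.7538628  -0.82135017]
```

View pics/w8.png

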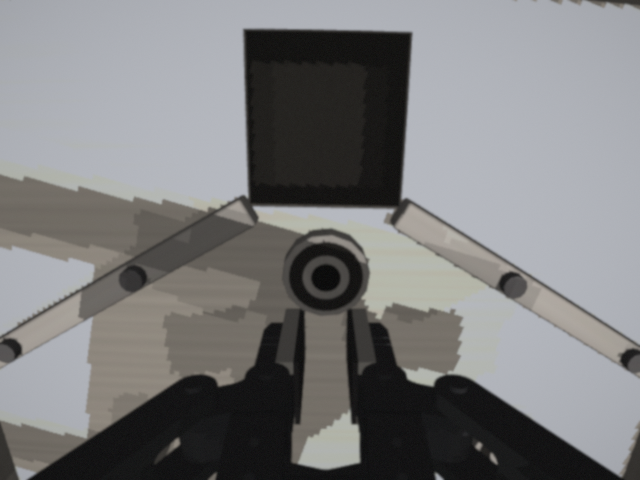

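Call:
move_arm(rows=[[[0.009,0,0,0,0,0.3],[0.018,0,0,0,0,0.6],[0.025,0,0,0,0,1],[0.028,0,0,0,0,1],[0.028,0,0,0,0,1],[0.028,0,0,0,0,1]]])

```text
time: 8.8
tool_pos: [539.8, 112.8, 44.3]
tcp_rot: [180.0, 0.0, 105.9]
ft_force: [-0.2, -0.8, -0.2]
finger_gap: 15.3
```

Run:
```python
from plan import *
s=sensors.sense(); print(s['time'],s['tool_pos'],s['ft_force'],wT(s['tool_pos']))
s=viewer.snapshot("wrist"); cv2.imwrite("pics/w9.png",s["color"][:,:,::-1])
```

```text
8.8 [539.75385756 112.8204755   44.30229958] [-0.23197609 -0.75720197 -0.24261455] [85.45755098 -0.43945467]
```

View pics/w9.png

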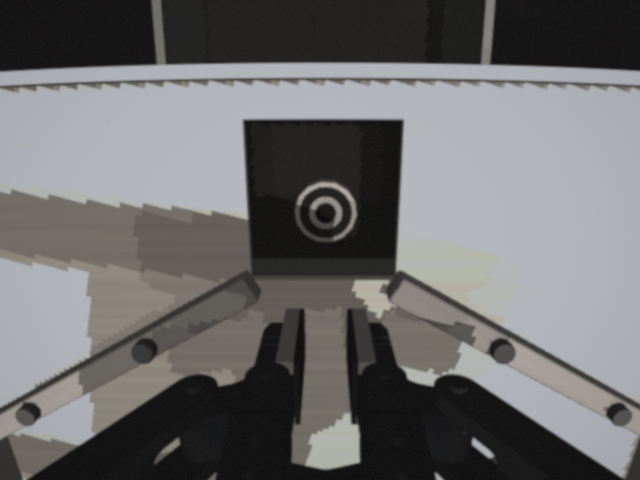

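```bash
cat >> plan.py <<'E'
def bez(P,n):
    P=np.array(P,float); t=np.linspace(0,1,200)[:,None]
    B=(1-t)**3*P[0]+3*t*(1-t)**2*P[1]+3*t*t*(1-t)*P[2]+t**3*P[3]
    D=3*((1-t)**2*(P[1]-P[0])+2*t*(1-t)*(P[2]-P[1])+t*t*(P[3]-P[2]))
    s=np.r_[0,np.cumsum(np.hypot(*np.diff(B,axis=0).T))]; H=np.degrees(np.arctan2(D[:,1],D[:,0]))
    q=np.linspace(0,s[-1],n+1)
    f=lambda a:np.interp(q,s,a)
    x,y,h=f(B[:,0]),f(B[:,1]),f(H); c=np.radians(h)
    return [(a-24*np.cos(k),b-24*np.sin(k),d) for a,b,k,d in zip(x,y,c,h)],s[-1]
E
python3 - <<'E'
from plan import *
base=tool(85.5,0,44,0)
print(row(base,tool(75,0,44,0)),row(base,tool(65,0,110,0)),row(base,tool(-120.3,83.7,110,-35)))
E
```

```text
[np.float64(-0.0105), np.float64(0.0), np.float64(-0.0), 0, 0, -0.0] [np.float64(-0.0205), np.float64(-0.0), np.float64(-0.066), 0, 0, -0.0] [np.float64(-0.2058), np.float64(-0.0837), np.float64(-0.066), 0, 0, 35.0]
```

Call:
move_arm(rows=[[[-0.01,0,0,0,0,0],[-0.02,0,-0.03,0,0,0],[-0.03,0,-0.066,0,0,0],[-0.07,-0.02,-0.066,0,0,8],[-0.11,-0.04,-0.066,0,0,16],[-0.15,-0.06,-0.066,0,0,24],[-0.185,-0.075,-0.066,0,0,30],[-0.206,-0.084,-0.066,0,0,35],[-0.206,-0.084,-0.066,0,0,35],[-0.206,-0.084,-0.03,0,0,35],[-0.206,-0.084,-0.012,0,0,35],[-0.206,-0.084,-0.012,0,0,35],[-0.206,-0.084,-0.012,0,0,35]]])

```text
time: 10.15
tool_pos: [515.1, -108.0, 56.5]
tcp_rot: [-180.0, -0.0, 70.9]
ft_force: [-0.1, 0.1, 1.1]
finger_gap: 15.5
```

Run:
```python
from plan import *
s=sensors.sense(); print(s['time'],s['tool_pos'],s['tcp_rot'],s['finger_gap'],s['ft_force'],wT(s['tool_pos']))
s=viewer.snapshot("wrist"); cv2.imwrite("pics/w10.png",s["color"][:,:,::-1])
```

```text
10.15 [ 515.12560996 -108.03849619   56.49306629] [-1.79961706e+02 -4.08913037e-03  7.09154822e+01] 15.544900340279447 [-0.14113468  0.08886502  1.13388274] [-120.24856503   83.64520382]
```

View pics/w10.png

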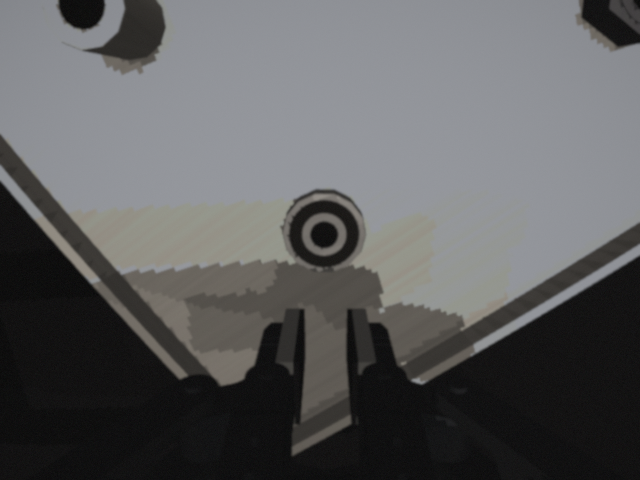

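Run:
```python
from plan import *
base=tool(-120.3,83.7,56,-35)
p,L=bez([(-90,62.5),(-35,24),(25,0),(84,0)],17)
print(L); print(path(base,p)); print([np.round(x,1).tolist() for x in p][-3:])
```

```text
187.76236196950185
[[[0.013, -0.0, 0.012, 0.0, 0.0, -0.0], [0.024, 0.0004, 0.012, 0.0, 0.0, -1.4], [0.0351, 0.0006, 0.012, 0.0, 0.0, -2.9], [0.0462, 0.0006, 0.012, 0.0, 0.0, -4.4], [0.0572, 0.0002, 0.012, 0.0, 0.0, -6.0], [0.0683, -0.0004, 0.012, 0.0, 0.0, -7.6], [0.0793, -0.0013, 0.012, 0.0, 0.0, -9.4], [0.0903, -0.0025, 0.012, 0.0, 0.0, -11.2], [0.1013, -0.0041, 0.012, 0.0, 0.0, -13.1], [0.1122, -0.0059, 0.012, 0.0, 0.0, -15.1], [0.123, -0.0082, 0.012, 0.0, 0.0, -17.2], [0.1338, -0.0108, 0.012, 0.0, 0.0, -19.4], [0.1445, -0.0137, 0.012, 0.0, 0.0, -21.8], [0.1551, -0.0171, 0.012, 0.0, 0.0, -24.2], [0.1655, -0.0209, 0.012, 0.0, 0.0, -26.7], [0.1758, -0.0251, 0.012, 0.0, 0.0, -29.4], [0.1858, -0.0297, 0.012, 0.0, 0.0, -32.1], [0.1957, -0.0349, 0.012, 0.0, 0.0, -35.0]]]
[[38.1, 3.4, -5.6], [49.0, 1.5, -2.9], [60.0, 0.0, 0.0]]
```

Call:
move_arm(rows=[[[0,0,0.008,0,0,0],[0,0,0.012,0,0,0],[0.007,0,0.012,0,0,0],[0.013,0,0.012,0,0,0],[0.024,0.0004,0.012,0,0,-1.4],[0.035,0.0006,0.012,0,0,-2.9],[0.046,0.0006,0.012,0,0,-4.4],[0.057,0.0002,0.012,0,0,-6],[0.068,-0.0004,0.012,0,0,-7.6],[0.079,-0.0013,0.012,0,0,-9.4],[0.09,-0.0025,0.012,0,0,-11.2],[0.101,-0.0041,0.012,0,0,-13.1],[0.112,-0.0059,0.012,0,0,-15.1],[0.123,-0.0082,0.012,0,0,-17.2],[0.134,-0.0108,0.012,0,0,-19.4],[0.1445,-0.0137,0.012,0,0,-21.8],[0.155,-0.017,0.012,0,0,-24.2],[0.1655,-0.021,0.012,0,0,-26.7],[0.1655,-0.021,0.012,0,0,-26.7]]])

```text
time: 12.1
tool_pos: [549.4, 56.5, 44.2]
tcp_rot: [-180.0, -0.0, 97.8]
ft_force: [0.6, -0.4, 0.8]
finger_gap: 15.0
```

Run:
```python
from plan import *
s=sensors.sense(); print(s['time'],s['tool_pos'],s['tcp_rot'],s['finger_gap'],s['ft_force'],wT(s['tool_pos']))
s=viewer.snapshot("wrist"); cv2.imwrite("pics/w11.png",s["color"][:,:,::-1])
```

```text
12.1 [549.42382364  56.49144242  44.21218004] [-1.79990510e+02 -2.78214051e-02  9.77559656e+01] 15.02426568409409 [ 0.56479904 -0.4281691   0.8379358 ] [28.63121374  5.66264403]
```

View pics/w11.png

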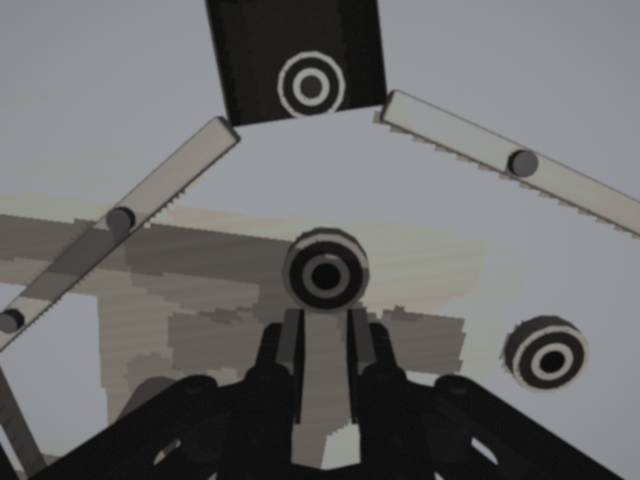

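Run:
```python
from plan import *
base=tool(28,5.7,44,-8.3)
print(path(base,interp((28,5.7,-8.3),(56,0.8,-1),4)+interp((56,.8,-1),(85.5,0.3,0),3)))
```

```text
[[[0.0071, 0.0002, -0.0, 0.0, 0.0, -1.8], [0.0142, 0.0004, -0.0, 0.0, 0.0, -3.6], [0.0213, 0.0006, -0.0, 0.0, 0.0, -5.5], [0.0284, 0.0008, -0.0, 0.0, 0.0, -7.3], [0.0382, -0.0004, -0.0, 0.0, 0.0, -7.6], [0.0479, -0.0017, -0.0, 0.0, 0.0, -8.0], [0.0577, -0.003, -0.0, 0.0, 0.0, -8.3]]]
```

Call:
move_arm(rows=[[[0.007,0.0002,0,0,0,-1.8],[0.014,0.0004,0,0,0,-3.6],[0.021,0.0006,0,0,0,-5.5],[0.028,0.0008,0,0,0,-7.3],[0.038,-0.0004,0,0,0,-7.6],[0.048,-0.0017,0,0,0,-8],[0.058,-0.003,0,0,0,-8.3],[0.058,-0.003,0,0,0,-8.3],[0.058,-0.003,0,0,0,-8.3]]])

```text
time: 13.05
tool_pos: [538.9, 112.4, 44.3]
tcp_rot: [-180.0, 0.0, 105.9]
ft_force: [-0.0, -0.7, 0.3]
finger_gap: 15.5
```

Run:
```python
from plan import *
s=sensors.sense(); print(s['time'],s['tool_pos'],s['tcp_rot'],s['finger_gap'],s['ft_force'],wT(s['tool_pos']))
s=viewer.snapshot("wrist"); cv2.imwrite("pics/w12.png",s["color"][:,:,::-1])
s=viewer.snapshot("side"); zoom(s,250,190,420,360,3.5,"pics/s12.png")
```

```text
13.05 [538.92830708 112.3677903   44.30533958] [-1.79998718e+02  9.21960175e-03  1.05895843e+02] 15.456855171293947 [-0.03093418 -0.6708503   0.26889616] [85.24787145  0.47841895]
```

View pics/w12.png

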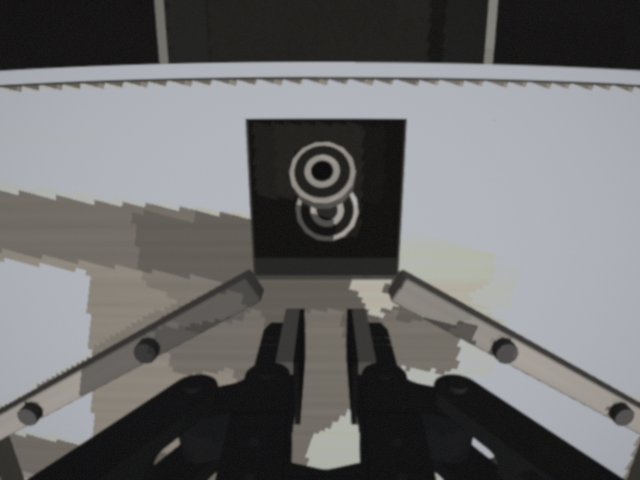

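View pics/s12.png

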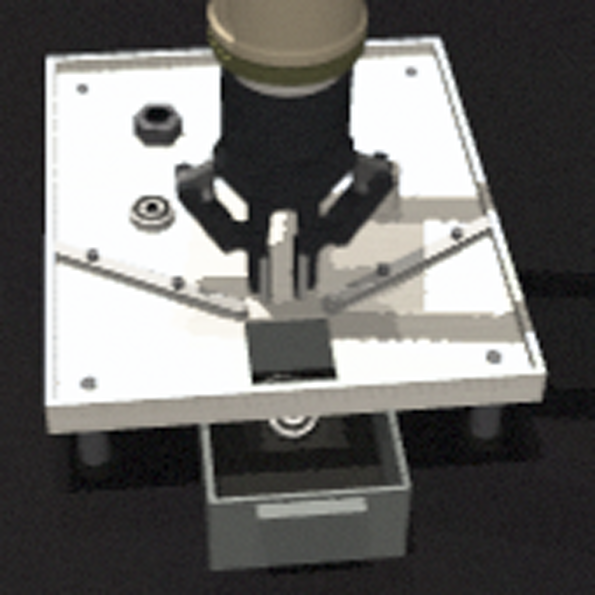

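Run:
```python
from plan import *
base=tool(85.3,0.3,44,0); s0=(-10.5,-108.5)
print(row(base,tool(*s0,110,60)))
base=tool(*s0,56,60)
p,L=bez([(8,-76.5),(26,-45.3),(38,0),(84,0)],14)
print(L); print(path(base,p)); print([np.round(x,1).tolist() for x in p])
```

```text
[np.float64(-0.0958), np.float64(0.1088), np.float64(-0.066), 0, 0, -60.0]
114.76359659100386
[[[0.013, 0.0, 0.012, 0.0, 0.0, -0.0], [0.0212, 0.0008, 0.012, 0.0, 0.0, -2.3], [0.0294, 0.0008, 0.012, 0.0, 0.0, -3.3], [0.0376, 0.0004, 0.012, 0.0, 0.0, -3.4], [0.0457, -0.0004, 0.012, 0.0, 0.0, -2.5], [0.0539, -0.0014, 0.012, 0.0, 0.0, -0.7], [0.0621, -0.0025, 0.012, 0.0, 0.0, 2.1], [0.0704, -0.0036, 0.012, 0.0, 0.0, 6.0], [0.0788, -0.0046, 0.012, 0.0, 0.0, 11.3], [0.0875, -0.0053, 0.012, 0.0, 0.0, 18.0], [0.0964, -0.0053, 0.012, 0.0, 0.0, 26.1], [0.1053, -0.0044, 0.012, 0.0, 0.0, 35.1], [0.1141, -0.0021, 0.012, 0.0, 0.0, 44.2], [0.1221, 0.0017, 0.012, 0.0, 0.0, 52.7], [0.1292, 0.0068, 0.012, 0.0, 0.0, 60.0]]]
[[-4.0, -97.3, 60.0], [0.8, -90.6, 62.3], [4.9, -83.5, 63.3], [8.6, -76.1, 63.4], [12.0, -68.7, 62.5], [15.2, -61.1, 60.7], [18.4, -53.4, 57.9], [21.6, -45.7, 54.0], [24.9, -37.9, 48.7], [28.7, -30.1, 42.0], [33.1, -22.4, 33.9], [38.3, -15.1, 24.9], [44.7, -8.7, 15.8], [52.0, -3.6, 7.3], [60.0, 0.0, 0.0]]
```

Call:
move_arm(rows=[[[-0.01,0,0,0,0,0],[-0.02,0,-0.03,0,0,0],[-0.03,0,-0.066,0,0,0],[-0.045,0.02,-0.066,0,0,-8],[-0.06,0.045,-0.066,0,0,-16],[-0.075,0.07,-0.066,0,0,-24],[-0.085,0.09,-0.066,0,0,-32],[-0.096,0.109,-0.066,0,0,-40],[-0.096,0.109,-0.066,0,0,-48],[-0.096,0.109,-0.066,0,0,-55],[-0.096,0.109,-0.066,0,0,-60],[-0.096,0.109,-0.03,0,0,-60],[-0.096,0.109,-0.012,0,0,-60],[-0.096,0.109,-0.012,0,0,-60],[-0.096,0.109,-0.012,0,0,-60]]])

```text
time: 14.65
tool_pos: [669.5, 49.0, 55.8]
tcp_rot: [-180.0, -0.1, 165.8]
ft_force: [0.3, -0.4, 0.7]
finger_gap: 15.3
```

Run:
```python
from plan import *
s=sensors.sense(); print(s['time'],s['tool_pos'],s['tcp_rot'],s['finger_gap'],s['ft_force'],wT(s['tool_pos']))
s=viewer.snapshot("wrist"); cv2.imwrite("pics/w13.png",s["color"][:,:,::-1])
```

```text
14.65 [669.52322366  48.97104956  55.76471314] [-1.79971066e+02 -1.03085231e-01  1.65813433e+02] 15.266111576529482 [ 0.32998718 -0.42754549  0.66485096] [ -11.44439175 -107.80262837]
```

View pics/w13.png

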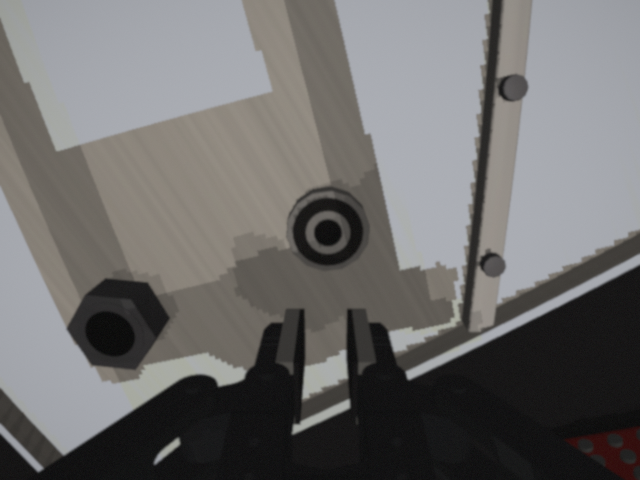

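Call:
move_arm(rows=[[[0,0,0.008,0,0,0],[0,0,0.012,0,0,0],[0.007,0,0.012,0,0,0],[0.014,0,0.012,0,0,0],[0.023,0,0.012,0,0,0],[0.032,0,0.012,0,0,0],[0.041,0,0.012,0,0,0],[0.05,0,0.012,0,0,0],[0.059,0,0.012,0,0,0],[0.068,0,0.012,0,0,0],[0.077,0,0.012,0,0,0],[0.084,0,0.012,0,0,0],[0.089,0,0.012,0,0,0],[0.092,0,0.012,0,0,0],[0.092,0,0.012,0,0,0]]])

```text
time: 16.2
tool_pos: [580.6, 72.0, 44.3]
tcp_rot: [-180.0, -0.0, 165.9]
ft_force: [-0.3, 0.6, 0.2]
finger_gap: 15.6
```

Run:
```python
from plan import *
s=sensors.sense(); print(s['time'],s['tool_pos'],s['tcp_rot'],s['finger_gap'],s['ft_force'],wT(s['tool_pos']))
s=viewer.snapshot("wrist"); cv2.imwrite("pics/w14.png",s["color"][:,:,::-1])
```

```text
16.2 [580.62420976  72.03989856  44.28409298] [-1.79999512e+02 -7.97773570e-03  1.65859333e+02] 15.554459063941216 [-0.34790324  0.61016399  0.15247356] [ 35.05511384 -28.60034023]
```

View pics/w14.png

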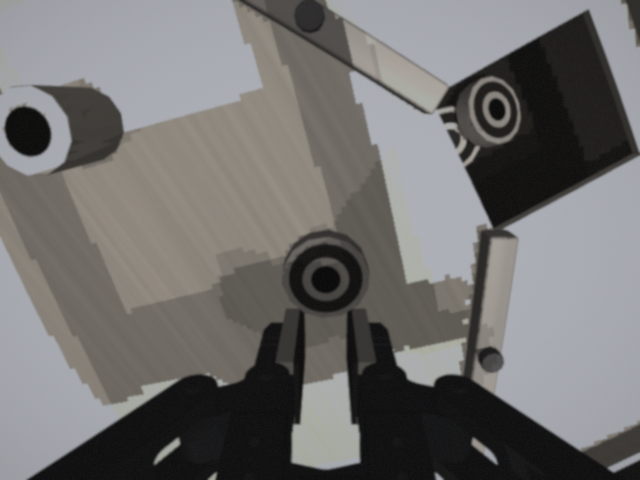

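Run:
```python
from plan import *
base=tool(35,-28.6,44,60)
print(row(base,tool(10.4,-13,80,8)), row(base,tool(10.4,-13,44,8)))
b=tool(10.4,-13,44,8)
print(path(b,interp((10.4,-13,8),(56,-1.5,3),6)+interp((56,-1.5,3),(86,0,0),4)))
```

```text
[np.float64(0.0012), np.float64(-0.0291), np.float64(-0.036), 0, 0, 52.0] [np.float64(0.0012), np.float64(-0.0291), np.float64(-0.0), 0, 0, 52.0]
[[[0.0078, -0.0008, -0.0, 0.0, 0.0, 0.8], [0.0156, -0.0017, -0.0, 0.0, 0.0, 1.7], [0.0234, -0.0025, -0.0, 0.0, 0.0, 2.5], [0.0312, -0.0034, -0.0, 0.0, 0.0, 3.3], [0.039, -0.0042, -0.0, 0.0, 0.0, 4.2], [0.0468, -0.005, -0.0, 0.0, 0.0, 5.0], [0.0542, -0.0044, -0.0, 0.0, 0.0, 5.8], [0.0617, -0.0037, -0.0, 0.0, 0.0, 6.5], [0.0692, -0.003, -0.0, 0.0, 0.0, 7.2], [0.0767, -0.0024, -0.0, 0.0, 0.0, 8.0]]]
```

Call:
move_arm(rows=[[[-0.012,0,0,0,0,0],[-0.018,0,-0.018,0,0,0],[-0.018,0,-0.036,0,0,0],[-0.014,-0.006,-0.036,0,0,8.5],[-0.01,-0.012,-0.036,0,0,17],[-0.006,-0.018,-0.036,0,0,25.5],[-0.002,-0.024,-0.036,0,0,34],[0.001,-0.029,-0.036,0,0,42.5],[0.001,-0.029,-0.036,0,0,50],[0.001,-0.029,-0.036,0,0,52],[0.001,-0.029,-0.02,0,0,52],[0.001,-0.029,-0.008,0,0,52],[0.001,-0.029,0,0,0,52],[0.001,-0.029,0,0,0,52]]])

```text
time: 17.65
tool_pos: [572.3, 44.1, 43.5]
tcp_rot: [-179.9, -0.0, 113.9]
ft_force: [1.0, -0.9, 0.1]
finger_gap: 15.3
```

Run:
```python
from plan import *
s=sensors.sense(); print(s['time'],s['tool_pos'],s['tcp_rot'],s['finger_gap'],s['ft_force'],wT(s['tool_pos']))
s=viewer.snapshot("wrist"); cv2.imwrite("pics/w15.png",s["color"][:,:,::-1])
```

```text
17.65 [572.34608968  44.11049569  43.5084628 ] [-1.79921233e+02 -3.51716946e-02  1.13911692e+02] 15.31243400514241 [ 0.99441538 -0.94861462  0.07899703] [ 10.45394912 -13.00029179]
```

View pics/w15.png

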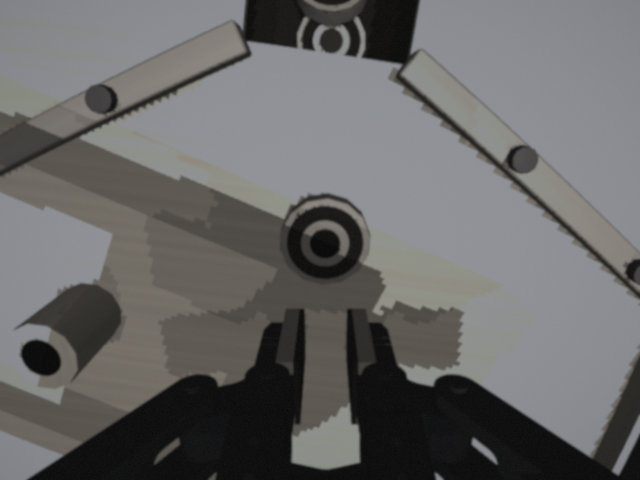

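Call:
move_arm(rows=[[[0.008,-0.001,0,0,0,0.8],[0.0155,-0.0017,0,0,0,1.7],[0.0235,-0.0025,0,0,0,2.5],[0.031,-0.0034,0,0,0,3.3],[0.039,-0.0042,0,0,0,4.2],[0.047,-0.005,0,0,0,5],[0.054,-0.0044,0,0,0,5.8],[0.062,-0.0037,0,0,0,6.5],[0.069,-0.003,0,0,0,7.2],[0.0765,-0.0024,0,0,0,8],[0.0765,-0.0024,0,0,0,8],[0.0765,-0.0024,0,0,0,8]]])

```text
time: 18.9
tool_pos: [539.7, 113.2, 44.3]
tcp_rot: [180.0, 0.0, 105.9]
ft_force: [-0.5, -0.3, -0.5]
finger_gap: 15.6
```

Run:
```python
from plan import *
s=sensors.sense(); print(s['time'],s['tool_pos'],s['tcp_rot'],s['finger_gap'],s['ft_force'],wT(s['tool_pos']))
s=viewer.snapshot("wrist"); cv2.imwrite("pics/w16.png",s["color"][:,:,::-1])
```

```text
18.9 [539.72285614 113.21256595  44.30348792] [1.79998084e+02 4.12896955e-03 1.05884300e+02] 15.560326367233511 [-0.45717046 -0.34653041 -0.52380711] [85.84317427 -0.51685421]
```

View pics/w16.png

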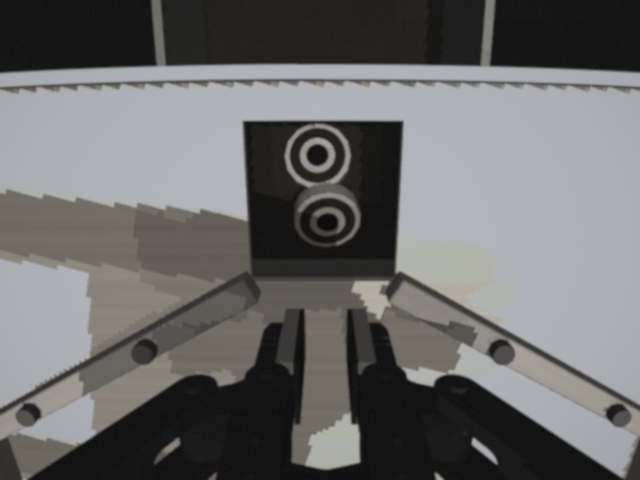

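Third bearing is in the bin, resting on the first one in the slot view (327,220), with another at (317,155). I'll retract and check everything.

Call:
move_arm(rows=[[[-0.01,0,0,0,0,0],[-0.02,0,-0.03,0,0,0],[-0.02,0,-0.07,0,0,0],[-0.02,0,-0.11,0,0,0],[-0.06,0,-0.15,0,0,0],[-0.1,0,-0.18,0,0,0],[-0.14,0,-0.2,0,0,0],[-0.18,0,-0.2,0,0,0],[-0.22,0,-0.2,0,0,0],[-0.25,0,-0.2,0,0,0],[-0.25,0,-0.2,0,0,0],[-0.25,0,-0.2,0,0,0]]])

```text
time: 20.15
tool_pos: [607.7, -128.8, 243.8]
tcp_rot: [-180.0, -0.0, 105.7]
ft_force: [0.1, 1.0, -0.9]
finger_gap: 15.1
```

Run:
```python
from plan import *
s=sensors.sense(); print(s['time'],s['tool_pos'],s['ft_force'])
s=viewer.snapshot("wrist"); cv2.imwrite("pics/w17.png",s["color"][:,:,::-1])
s=viewer.snapshot("side"); zoom(s,250,190,420,360,3.5,"pics/s17.png")
```

```text
20.15 [ 607.69972157 -128.82732897  243.8417676 ] [ 0.09300676  0.95527146 -0.86633051]
```

View pics/w17.png

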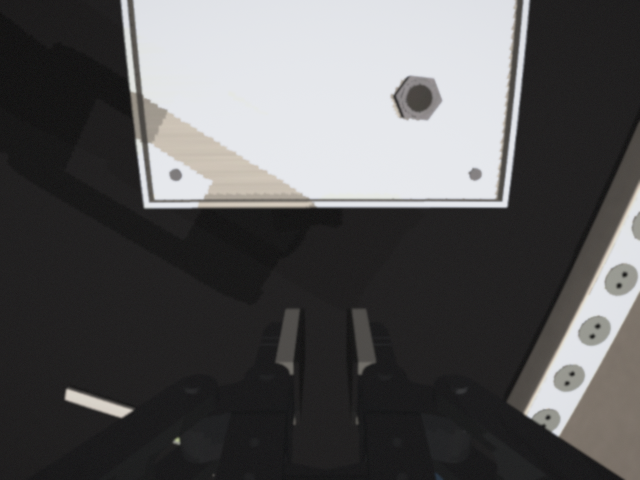

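View pics/s17.png

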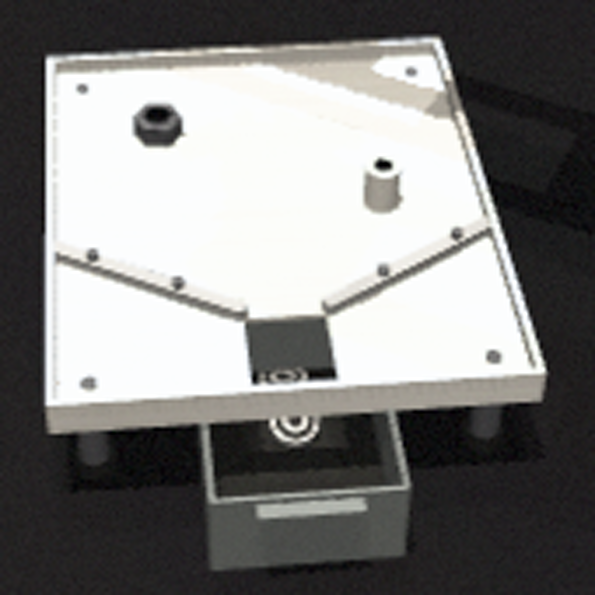

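```bash
python3 -c "
from bench import hand_in; print(hand_in())"
```

```text
the job is handed in; nothing more can be done
None
```

All three bearings were swept through the gate one at a time, and each dropped into the bin before the next was started. I pushed them with the fingertips set about 15 mm apart, so the gap between them held each disc centred. The order was the one in the middle of the deck, then the one near the sleeve's side, then the one by the fence. I handed the job in with the robot's clock at about 20 s.

**Last checks:**
- **Bearings:** After I backed the arm off, the side picture showed no bearings on the deck. Two were visible in the bin, and the third lies partly hidden in the stack. The wrist pictures taken after each drop account for all three.
- **Nut and sleeve:** The side picture shows the sleeve standing and the nut lying where they started.
- **Arm:** It was about 240 mm up and touching nothing, and force readings stayed at about 1 N or less at every check.
- **Calipers and screwdriver:** I never worked near either tool, but I did not measure their positions again at the end.

**One disagreement:** The pictures put the fingertips about 29 mm above the reported tool position, where the interface text says 8 mm below it. I went by the pictures and felt for contact on the way down. I swept with the reported tool height at about 44 mm, which put the tips about 3 mm above the deck.

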